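Slide the titration tile out over the shelf edge

ROBOT

A 6-joint arm with a two-finger parallel gripper is mounted at the origin on the work surface. World frame = base frame: x ahead of the robot, y to its left, z up, the work surface at z = 0. Lengths are in m, angles in rad, forces in N, time in s.
With the tool pointing down it reaches from about 0.35 to 1 m from the base axis. Payload 7.1 kg.
Tool frame: the origin (TCP) lies between the finger pads; the fingertips stand 22 mm ahead of it and the grasp point (between the pads) lies 3 mm ahead of it; z points along the fingers, y is the line along which they close (so a half turn about z gives the same grasp; the last joint's range is limited). The gripper opens to 85 mm and grips with 20 to 120 N. Pads are 22 mm wide; open, the fingers measure 114 mm over their backs; the gripper's body (76 mm by 85 mm) begins 54 mm behind the grasp point. The pads swing forward as they close: fully open they stand 13 mm farther back than shut.
Start: joints at [1.293, 0.423, 1.63, -0, 1.089, -0.019], TCP at [0.16, 0.604, 0.214] pointing down, gripper open.
Joint ranges: [-3, 3], [-0.9, 2.11], [0.09, 2.58], [-1.31, 4.45], [0.11, 2.69], [-2.54, 2.54]. Speed limits (rad/s): [2.39, 2.39, 3.01, 3.14, 3.14, 3.14].

INTERFACE

Orientations are given as a rotation vector (axis times angle).
In Python, from rig import manip gives the robot as it stands. The module is installed in compiled form; this text tells all that it offers. Calls block until the motion is done:
- manip.move_to(position, orientation): joint-space move of the TCP to a pose.
- manip.servo_line(position, orientation=None, rate=0.15): straight line of the TCP; orientation=None keeps the orientation; rate is the mean speed in m/s.
- manip.set_joints(angles): joint-space move.
- manip.command_gripper(opening, f_grip=None): finger opening in m; f_grip is the grip in N (None keeps the last); returns when the fingers have stopped.
- manip.hold(seconds).
- manip.solve_ik(position, orientation): joint angles nearest the present ones, or None.
- manip.camera(name): name is "scene" or "top" or "wrist"; returns a dict with "image" (420x560x3 uint8, red, green, blue), "fx", "fy", "cx", "cy" (pixels), "cam_to_world" (4x4, takes a point from camera to world coordinates); the wrist camera has in their place "mount" (4x4, takes a point from camera to tool coordinates, whose origin is the TCP and whose axes are the flange's). Camera axes: x right, y down, z forward; pixel columns grow to the right and rows downward; lengths in m; the calibration is good to about 2 mm. A picture is of the moment at which its call begins: read the wrist's pose just before it. There is no depth.
A pose or a line that the arm cannot do raises manip.IKError and nothing moves.
- manip.sign_off(): hands the job in; it is judged then, once.
Readings, each from a call of its own:
- manip.get_time(): time.
- manip.get_joint_positions(): joint angles.
- manip.get_joint_vel(): joint speeds.
- manip.get_tau(): joint torques, N m.
- manip.get_position(): TCP position.
- manip.get_ee_rot(): TCP orientation.
- manip.get_contact_force(): force on the tool from outside, world axes, zero at the start.
- manip.get_torque(): the same for the moment, N m.
- manip.get_width(): finger opening in m.
- manip.get_grip_force(): force on a finger pad.
Only numpy, scipy, OpenCV 4.12 (cv2) and the standard library are available. Lean on these libraries where they do the work, as an engineer would, in place of code of your own. Each camera call takes 0.05 s, during which the arm holds its last target. There are 200 camera calls.

TASK

Slide the white titration tile towards the robot on the raised shelf until the whole of its front edge sticks out about 3 cm past the shelf's front edge, square with it, so that the next person can take it by that edge. Push it there with the fingertips: it must stay lying on the shelf all the while, never picked up or tipped. Leave the black heat mat and the bottles, jar and crucible on the shelf where they are.

Things in the scene. Friction and masses are not known exactly. Their poses are not given: they have to be found in the camera images.
- tile: The white glazed ceramic titration tile: a flat rectangular plate 110 mm (its x, short side) by 150 mm (its y, long side) by 6 mm thick, 0.2 to 0.3 kg, sliding freely on the shelf with ordinary friction. Origin: centre of its underside; z up. Its long sides lie roughly along the shelf (turned by up to about 20 degrees), its x axis pointing roughly away from the robot. It lies to the left or to the right of the black heat mat.
- tile_left (a point): The front left corner of the tile, at half its thickness: 55 mm towards the robot and 75 mm to the robot's left (+y) of the tile's centre, in the tile's own axes.
- tile_right (a point): The front right corner of the tile, at half its thickness: 55 mm towards the robot and 75 mm to the robot's right (-y) of the tile's centre, in the tile's own axes.
- shelf_edge (a point): The middle of the upper front edge of the raised shelf, on its top surface. The shelf is the fixed tier of the bench: dark grey flat top with no lip, 160 mm above the bench, 340 mm deep and 1300 mm long, with an oak and cream front set back 20 mm below the 28 mm thick top. This point's x axis points level into the shelf, away from the robot and square to the edge; y runs along the edge to the robot's left; z up. The shelf may stand turned by a few degrees.
- heat_mat: A black heat-resistant mat 110 by 150 by 7 mm lying on the shelf beside the tile, at least 30 mm from it; loose, to be left alone. Origin: centre of its underside.
- amber_bottle: An amber glass reagent bottle with a blue cap, 86 mm in diameter and 185 mm tall, standing on the part of the shelf to the robot's left; loose, to be left alone. Origin: centre of its underside.
- white_bottle: A white plastic bottle with a red label, 60 mm in diameter and 125 mm tall, standing on the part of the shelf to the robot's right; loose, to be left alone. Origin: centre of its underside.
- sample_jar: A small clear jar with a blue lid, 36 mm in diameter and 48 mm tall, standing near the back of the shelf; loose, to be left alone. Origin: centre of its underside.
- crucible: A small white porcelain crucible, 40 mm across its mouth and 34 mm tall, standing near the back of the shelf; loose, to be left alone. Origin: centre of its underside.

How it is judged:
By the outcome, as a careful person would: the job done as asked, in the order asked, and still so for the second after the job is handed in, with the robot touching nothing.
It also fails if it takes over 40 s, if anything falls off the work surface, if the arm or the gripper's body presses on something with over 40 N, if the wrist force passes 120 N, or if a joint passes its speed limit or range.

## Working session

There is one attempt and no reset: what is moved stays moved. The work goes in short steps, each a Python script; the robot and the scene stay as the last script left them, time stands still between calls to the robot, and variables do not carry over. Pictures are saved under pics/ and viewed, at most 10 in all, crops included, and the job is handed in when it is done.

```bash
mkdir -p pics
python3 - <<'E'
from rig import manip
import cv2,numpy as np
for n in("top","scene"):
    c=manip.camera(n); cv2.imwrite(f"pics/{n}1.png",c["image"][:,:,::-1]); print(n,c["fx"],c["fy"],c["cx"],c["cy"]);print(np.round(c["cam_to_world"],4).tolist())
    np.savez(f"{n}1.npz",**c)
print(manip.get_position(),manip.get_ee_rot(),manip.get_time())
E
```

```text
top 407.82423336897386 407.82423336897386 284.7065269861674 206.0482657708958
[[0.0104, -0.9918, 0.1274, 0.4529], [-0.9997, -0.0131, -0.0204, 0.0361], [0.0219, -0.1271, -0.9916, 1.2085], [0.0, 0.0, 0.0, 1.0]]
scene 468.659989473564 468.659989473564 282.41599683304514 202.11282313526914
[[0.6918, 0.5387, -0.4809, 1.1367], [0.7221, -0.5139, 0.4631, -0.4834], [0.0023, -0.6676, -0.7445, 1.0379], [0.0, 0.0, 0.0, 1.0]]
[0.15979023 0.60369305 0.21350978] [-4.05398954e-01 -3.11512318e+00  2.17271576e-03] 0.1
```

View pics/top1.png

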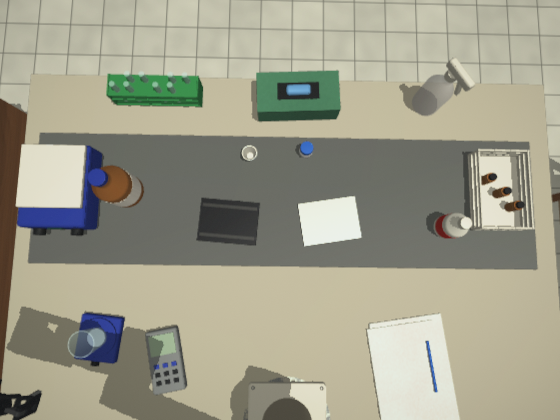

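View pics/scene1.png

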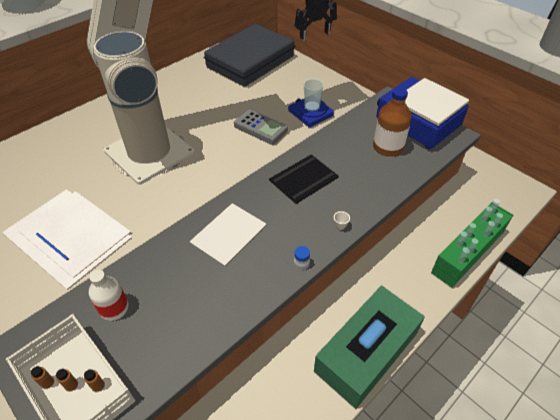

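The top view shows the tile right of the mat, with corners at about (298,205), (355,197), (361,239) and (305,245). The shelf's front edge is near row 265, and the jar is at (306,149), well behind the tile. The scene view agrees, with nothing between the tile and the edge.

```bash
cat > h.py <<'E'
import numpy as np,cv2
from rig import manip
def back(c,uv,z):
    T=c["cam_to_world"]; uv=np.atleast_2d(uv).astype(float)
    d=np.c_[(uv[:,0]-c["cx"])/c["fx"],(uv[:,1]-c["cy"])/c["fy"],np.ones(len(uv))]@T[:3,:3].T
    return T[:3,3]+d*((z-T[2,3])/d[:,2])[:,None]
def proj(c,P):
    q=(np.atleast_2d(P)-c["cam_to_world"][:3,3])@c["cam_to_world"][:3,:3]
    return np.c_[q[:,0]/q[:,2]*c["fx"]+c["cx"],q[:,1]/q[:,2]*c["fy"]+c["cy"]]
def edge(c,cols):
    g=cv2.cvtColor(c["image"],cv2.COLOR_RGB2GRAY).astype(float); pts=[]
    for u in cols:
        s=g[250:282,u]; lo,hi=np.median(s[:8]),np.median(s[-8:]); m=(lo+hi)/2
        i=np.argmax(s>m); pts.append((u,250+i-1+(m-s[i-1])/(s[i]-s[i-1])))
    P=back(c,pts,.16); k=np.polyfit(P[:,1],P[:,0],1); r=P[:,0]-np.polyval(k,P[:,1])
    ok=abs(r)<.003; return np.polyfit(P[ok,1],P[ok,0],1),ok.mean(),r[ok].std()   # x=k0*y+k1
def tile(c,uv,z=.166):
    g=c["image"].min(2); m=(g>150).astype(np.uint8)
    n,l,s,cc=cv2.connectedComponentsWithStats(m); k=l[int(uv[1]),int(uv[0])]
    ct=max(cv2.findContours((l==k).astype(np.uint8),0,1)[0],key=cv2.contourArea)[:,0]
    W=back(c,ct,z)[:,:2]
    return cv2.minAreaRect((W*1000).astype(np.float32)), s[k]
E
python3 - <<'E'
from h import *
for n,uv in(("top",(330,221)),("scene",(228,234))):
    c=dict(np.load(n+"1.npz")); r,s=tile(c,uv); print(n,r,s)
    print(cv2.boxPoints(r).round(1).tolist())
    if n=="top":print(edge(c,range(60,500,5)), edge(c,range(200,420,4)))
    if n=="top":print(back(c,[(306,149),(228,222)],.17))
E
```

```text
top ((551.1160278320312, -100.75202178955078), (110.79592895507812, 150.69525146484375), 8.950056076049805) [ 298  196   64   51 2502]
[[484.70001220703125, -34.900001525878906], [508.1000061035156, -183.8000030517578], [617.5999755859375, -166.60000610351562], [594.0999755859375, -17.700000762939453]]
(array([0.00299563, 0.43341787]), np.float64(1.0), np.float64(0.00036999589439536406)) (array([0.00337428, 0.43347465]), np.float64(1.0), np.float64(0.000385830886331784))
[[ 0.73755827 -0.03953024  0.17      ]
 [ 0.54340614  0.15869955  0.17      ]]
scene ((553.1537475585938, -99.4610824584961), (109.4681396484375, 150.91896057128906), 9.36849308013916) [ 190  203   76   62 2356]
[[486.8999938964844, -33.900001525878906], [511.3999938964844, -182.8000030517578], [619.4000244140625, -165.0], [594.9000244140625, -16.100000381469727]]
```

```bash
cat >> h.py <<'E'
from scipy.spatial.transform import Rotation as R
def ori(psi): return (R.from_euler("z",psi)*R.from_rotvec([0,np.pi,0])).as_rotvec()
E
python3 - <<'E'
from h import *
o=ori(-.0034)
p=manip.get_position(); manip.servo_line([p[0],p[1],.42],rate=.25)
print(manip.solve_ik([.645,-.1,.3],o))
manip.move_to([.645,-.1,.3],o)
manip.servo_line([.645,-.1,.196],rate=.12)
f0=manip.get_contact_force(); z=.196; print(f0,manip.get_width())
while z>.165:
    z-=.001; manip.servo_line([.645,-.1,z],rate=.02)
    f=manip.get_contact_force()-f0
    if f[2]>3: break
print(z,manip.get_position(),f,manip.get_time())
c=manip.camera("scene"); cv2.imwrite("pics/s2.png",c["image"][:,:,::-1])
E
```

```text
[-1.72046955e-01  3.85338069e-01  1.48267220e+00 -4.44089210e-16
  1.27358238e+00 -1.73944328e+00]
[ 0.19146534 -0.60288855 -0.01611079] 0.08551887461054235
0.16499999999999998 [ 0.64495725 -0.09998081  0.16494006] [0.06270031 0.64537168 0.15714975] 12.8667
```

View pics/s2.png

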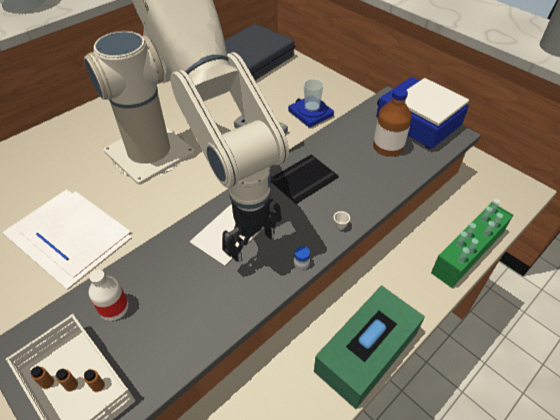

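The gripper is behind the tile with its fingers lined up along the shelf (fingertips near (235,243) and (272,212)) and not touching anything yet. The jar is clear at (302,257). I'll keep probing downward.

Run:
```python
from h import *
f0=manip.get_contact_force(); z=.165; t=manip.get_time()
while z>.146:
    z-=.001; manip.servo_line([.645,-.1,z],rate=.02)
    f=manip.get_contact_force()-f0
    if f[2]>2.5: break
print(z,manip.get_position(),f,manip.get_time()-t)
c=manip.camera("top"); cv2.imwrite("pics/t2.png",cv2.resize(c["image"][150:290,220:420,::-1],None,fx=4,fy=4))
```

```text
0.146 [ 0.64494354 -0.09998073  0.14591878] [-0.23157715  0.02622311 -0.27523309] 4.749999999999998
```

View pics/t2.png

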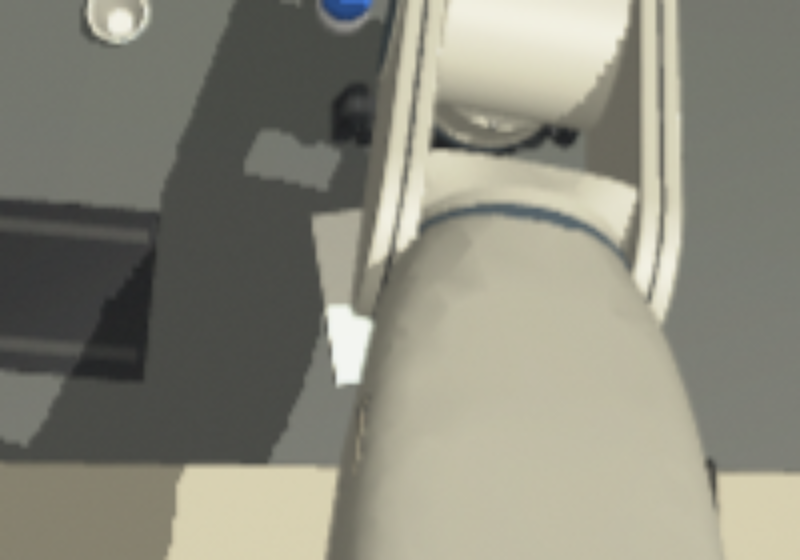

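Run:
```python
from h import *
c=manip.camera("wrist"); s=manip.camera("scene")
a=c["image"][:,:,::-1]; b=cv2.resize(s["image"][170:290,180:340,::-1],(560,420))
cv2.imwrite("pics/w3.png",cv2.resize(np.vstack([a,b]),(400,600)))
print(np.round(c["mount"],3).tolist(),manip.get_contact_force(),manip.get_tau(),manip.get_time(),manip.get_ee_rot(),manip.get_width())
print(proj(s,[[.645,-.1,.146],[.645,-.15,.16],[.645,-.05,.16]]))
```

```text
[[-0.001, -0.965, -0.262, 0.066], [1.0, -0.001, 0.0, 0.0], [-0.0, -0.262, 0.965, -0.159], [0.0, 0.0, 0.0, 1.0]] [ 0.28134382  0.03498399 -0.31119153] [ 3.34851275e-04 -6.04651308e+01 -2.59746963e+01 -2.32000275e-04
  1.26885763e-03  1.31374992e-05] 17.8167 [5.41502787e-03 3.14151572e+00 2.53296498e-05] 0.08519384384369673
[[254.01607839 260.18872043]
 [236.91643853 269.3920364 ]
 [269.87473415 244.45392816]]
```

View pics/w3.png

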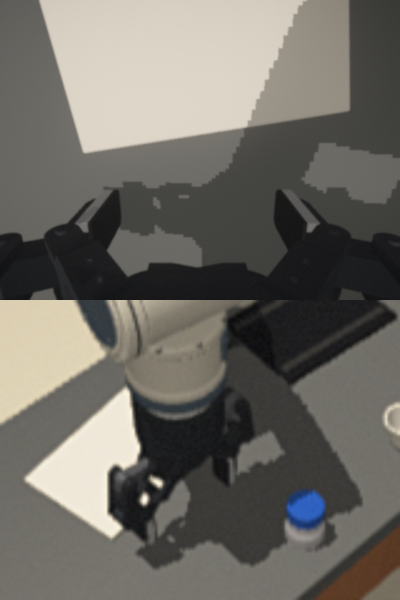

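Run:
```python
from h import *
from scipy.optimize import least_squares
p=manip.get_position(); r=R.from_rotvec(manip.get_ee_rot()).as_matrix()
c=manip.camera("wrist"); np.savez("w.npz",**c)
T=np.eye(4);T[:3,:3]=r;T[:3,3]=p
c["cam_to_world"]=T@c["mount"]
C=np.array([[.6186,-.166,.166],[.5945,-.017,.166]])
print(proj(c,C), "observed (116,214),(489,154)", c["fx"],c["cam_to_world"][:3,3])
for z in(.12,.13,.14,.15,.16,.166):
    q=back(c,[(116,214),(489,154)],z); print(z,q.round(3).tolist(),np.linalg.norm(q[0]-q[1]))
# finger tips
```

```text
[[111.36052705 215.84965016]
 [490.42144561 154.03356469]] observed (116,214),(489,154) 359.3654721956215 [ 0.57904876 -0.09954187  0.30524039]
0.12 [[0.631, -0.185, 0.12], [0.6, 0.01, 0.12]] 0.19734293714766282
0.13 [[0.628, -0.181, 0.13], [0.598, 0.004, 0.13]] 0.18668959428545218
0.14 [[0.625, -0.176, 0.14], [0.597, -0.002, 0.14]] 0.17603625142324156
0.15 [[0.622, -0.171, 0.15], [0.596, -0.008, 0.15]] 0.165382908561031
0.16 [[0.62, -0.167, 0.16], [0.595, -0.014, 0.16]] 0.15472956569882038
0.166 [[0.618, -0.164, 0.166], [0.594, -0.018, 0.166]] 0.148337559981494
```

Run:
```python
from h import *
s=manip.camera("scene"); np.savez("s3.npz",**s)
a=cv2.imread("pics/s2.png"); b=s["image"][:,:,::-1]
cr=[cv2.resize(i[190:290,210:290],(400,500),interpolation=0) for i in(a,b)]
cv2.imwrite("pics/cmp.png",np.hstack(cr))
for z in(.165,.146):print(z,[proj(s,[[.645,y,z-d] for y in(-.15,-.05)]).round(0).tolist() for d in(0,.009,.022)])
```

```text
0.165 [[[237.0, 268.0], [270.0, 243.0]], [[237.0, 270.0], [270.0, 245.0]], [[237.0, 274.0], [270.0, 249.0]]]
0.146 [[[237.0, 273.0], [270.0, 248.0]], [[238.0, 275.0], [270.0, 250.0]], [[238.0, 278.0], [270.0, 254.0]]]
```

View pics/cmp.png

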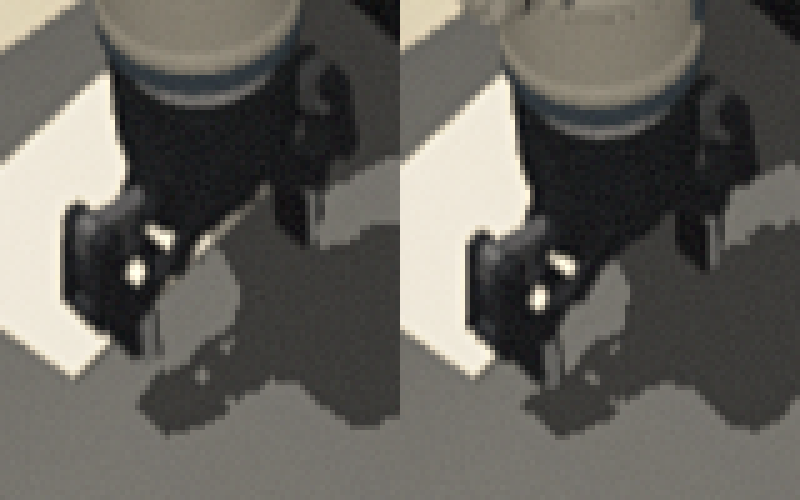

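At TCP z = 0.146 the tips are still just above the shelf: the right tip is at (240,268), a few pixels from its shadow. When open, the tips stand higher than the text implies. I'll keep lowering until they touch.

Run:
```python
from h import *
f0=manip.get_contact_force(); z=.146; t=manip.get_time()
while z>.132:
    z-=.001; manip.servo_line([.645,-.1,z],rate=.04)
    f=manip.get_contact_force()-f0
    if f[2]>2.5: break
print(z,manip.get_position(),f,manip.get_time()-t)
```

```text
0.13199999999999998 [ 0.64494478 -0.09998761  0.1319087 ] [-1.69994613 -0.18775027  0.74757701] 3.5
```

Run:
```python
from h import *
s=manip.camera("scene"); w=manip.camera("wrist")
cr=[cv2.resize(s["image"][190:290,210:290,::-1],(400,500),interpolation=0),cv2.resize(w["image"][200:400,100:260,::-1],(400,500))]
cv2.imwrite("pics/cmp2.png",np.hstack(cr)); print(manip.get_contact_force(),manip.get_time(),manip.get_tau().round(1),manip.get_joint_positions())
```

```text
[ 0.05092454 -0.98064511 -0.20855456] 21.5167 [  0.  -60.9 -25.4  -0.    0.    0. ] [-1.72060216e-01  5.58219366e-01  1.61878859e+00  2.53314713e-05
  9.64662346e-01 -1.73943733e+00]
```

View pics/cmp2.png

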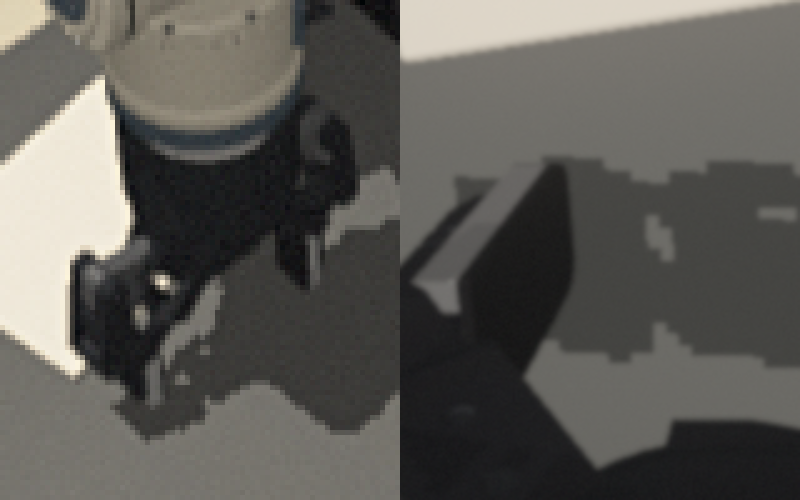

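The tips still seem to be 2–5 mm above the shelf, since the right tip at (240,270) has a gap to its shadow. The gripper body is well clear of the tile. I'll continue down in force-guarded steps.

Run:
```python
from h import *
c=dict(np.load("s3.npz"))
for z in(.16,.165,.17):print(z,proj(c,[[.656,-.1426,z],[.656,-.0574,z]]).round(1).tolist(),"seen (240,270.4),(272,247.6)")
f0=manip.get_contact_force(); z=.132; t=manip.get_time()
while z>.121:
    z-=.0015; manip.servo_line([.645,-.1,z],rate=.05)
    f=manip.get_contact_force()-f0
    if f[2]>3: break
print(z,manip.get_position(),f,manip.get_time()-t)
```

```text
0.16 [[242.7, 270.5], [270.8, 249.0]] seen (240,270.4),(272,247.6)
0.165 [[242.5, 269.2], [270.7, 247.7]] seen (240,270.4),(272,247.6)
0.17 [[242.4, 267.9], [270.7, 246.4]] seen (240,270.4),(272,247.6)
0.129 [ 0.64521935 -0.10004958  0.12977849] [-2.03598908  1.57231764  5.87061987] 0.5
```

```bash
cat >> h.py <<'E'
def rear():
    p=manip.get_position(); r=R.from_rotvec(manip.get_ee_rot()).as_matrix()
    c=manip.camera("wrist"); T=np.eye(4);T[:3,:3]=r;T[:3,3]=p; c["cam_to_world"]=T@c["mount"]
    return c
E
python3 - <<'E'
from h import *
t=manip.get_time()
manip.servo_line([.645,-.1,.1325],rate=.05)
f0=manip.get_contact_force()
for x in(.60,.575,.535):
    manip.servo_line([x,-.1,.1325],rate=.06); print(x,(manip.get_contact_force()-f0).round(2),manip.get_position().round(4))
c=rear(); np.savez("w4.npz",**c); s=manip.camera("scene"); np.savez("s4.npz",**s)
cv2.imwrite("pics/p4.png",np.hstack([cv2.resize(c["image"][:,:,::-1],(400,300)),cv2.resize(s["image"][150:300,140:340,::-1],(400,300))]))
print(manip.get_time(),manip.get_time()-t)
E
```

```text
0.6 [ 0.68 -0.53  0.3 ] [ 0.6002 -0.1     0.1326]
0.575 [ 0.77 -0.04 -1.23] [ 0.5744 -0.1     0.1325]
0.535 [ 1.23 -0.65 -0.15] [ 0.5348 -0.1     0.1325]
24.65 2.6332999999999984
```

View pics/p4.png

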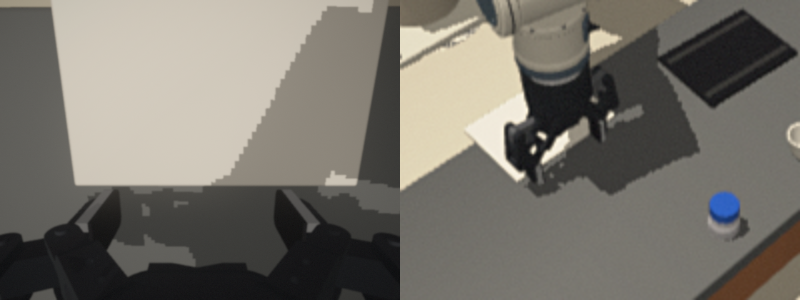

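The tile moved and is now square. In the wrist view its rear edge is level at row 184 of the half-size picture, resting against both fingertips, and the shelf edge shows at the top near row 7. I'll measure both edges in this image.

```bash
cat >> h.py <<'E'
def measure(c):
    g=cv2.GaussianBlur(cv2.cvtColor(c["image"],cv2.COLOR_RGB2GRAY),(0,0),1).astype(float)
    def line(cols,a,b,z,sign):
        pts=[]
        for u in cols:
            d=np.diff(g[a:b,u])*sign; i=np.argmax(d)
            if d[i]<6: continue
            w=np.clip(d[max(0,i-2):i+3],0,None); pts.append((u,a+.5+(w*np.arange(max(0,i-2),max(0,i-2)+len(w))).sum()/w.sum()))
        P=back(c,pts,z); k=np.polyfit(P[:,1],P[:,0],1); r=P[:,0]-np.polyval(k,P[:,1]); ok=abs(r)<=np.median(abs(r))*3+1e-4
        k=np.polyfit(P[ok,1],P[ok,0],1); return k.round(4),np.polyval(k,-.1).round(4),ok.sum(),r[ok].std().round(5)
    return line(range(120,300,4),230,290,.166,-1), line(range(4,62,3),0,40,.16,-1)
E
python3 -c "
from h import *
c=dict(np.load('w4.npz')); print(measure(c)); print(cv2.cvtColor(c['image'],7)[:30:2,[10,30,50]].T)"
```

```text
((array([0.0049, 0.5224]), np.float64(0.5219), np.int64(45), np.float64(4e-05)), (array([0.0017, 0.4357]), np.float64(0.4355), np.int64(20), np.float64(2e-05)))
[[150 150 149 150 146 107  80  83  85  86  87  87  87  87  87]
 [152 153 153 152 145  96  80  84  85  89  87  89  87  89  89]
 [153 154 155 154 147 101  82  85  87  89  89  89  90  90  91]]
```

Run:
```python
from h import *
manip.servo_line([.5275,-.1,.1325],rate=.04)
c=rear(); print(measure(c)); 
manip.servo_line([.565,-.1,.1325],rate=.1)
manip.servo_line([.565,-.1,.27],rate=.25)
p=manip.get_position(); manip.move_to([.45,.25,.33],ori(-.0034))
t=manip.camera("top"); np.savez("t5.npz",**t); s=manip.camera("scene")
for uv in((330,250),):
    r,a=tile(t,uv); print(r,cv2.boxPoints(r).round(1).tolist())
print(manip.get_time())
cv2.imwrite("pics/f5.png",np.hstack([cv2.resize(t["image"][130:280,240:440,::-1],(400,300)),cv2.resize(s["image"][:,:,::-1],(400,300))]))
```

```text
((array([0.0036, 0.5155]), np.float64(0.5151), np.int64(44), np.float64(0.00011)), (array([0.0008, 0.4354]), np.float64(0.4353), np.int64(20), np.float64(2e-05)))
((568.7330932617188, -13.77374267578125), (1001.1134033203125, 1426.4610595703125), 0.12946459650993347) [[66.5999984741211, 698.2999877929688], [69.80000305175781, -728.0999755859375], [1070.9000244140625, -725.9000244140625], [1067.699951171875, 700.5999755859375]]
27.75
```

View pics/f5.png

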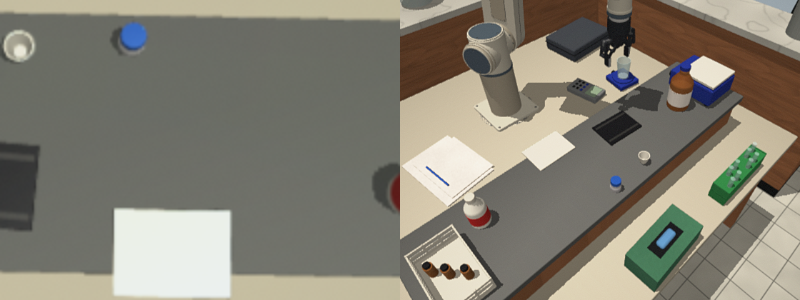

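The tile lies square with its front overhanging the edge. The mat, jar, crucible and bottles are where they were, and the arm is clear. I'll measure the overhang from the top view.

Run:
```python
from h import *
c=dict(np.load("t5.npz")); g=c["image"].min(2); m=(g>195).astype(np.uint8); n,l,s,_=cv2.connectedComponentsWithStats(m); k=l[256,326]; print(s[k])
ct=max(cv2.findContours((l==k).astype(np.uint8),0,1)[0],key=cv2.contourArea)[:,0]
r=cv2.minAreaRect((back(c,ct,.166)[:,:2]*1000).astype(np.float32)); B=cv2.boxPoints(r); print(r,B.round(1).tolist())
k,_,_=edge(c,list(range(365,440,3))+list(range(200,290,3)));print(k, 1000*k[1]+k[0]*B[:,1]-B[:,0])
```

```text
[ 297  235   58   44 2497]
((459.12493896484375, -91.08999633789062), (108.51841735839844, 146.2310028076172), 0.3737781047821045) [[404.3999938964844, -18.299999237060547], [405.29998779296875, -164.60000610351562], [513.9000244140625, -163.8000030517578], [512.9000244140625, -17.600000381469727]]
[0.0024811  0.43324961] [ 28.81423467  27.49744857 -81.01690822 -79.70012213]
```

```bash
python3 -c "
from rig import manip
print(manip.sign_off(),manip.get_time())"
```

```text
the job is handed in; nothing more can be done
the job is handed in; nothing more can be done
```

I pushed the tile with the fingertips until its front edge overhung the shelf by about 29–30 mm, square to within about 0.5°; nothing else on the shelf moved, and I handed the job in at about 28 s.

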